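# Fit the hooked cover on an outboard's fuse box

## Robot

A 6-joint arm with a two-finger parallel gripper is mounted at the origin on the work surface. World frame = base frame: x ahead of the robot, y to its left, z up, the work surface at z = 0. Lengths are in mm, angles in degrees, forces in N, time in s.
With the tool pointing down it reaches from about 300 to 850 mm from the base axis. Payload 4.2 kg.
Tool frame: the origin (TCP) lies midway between the tips of the shut fingers; the grasp point (between the pads) lies 19 mm behind it (env.grip_point_offset is the distance from the TCP to the grasp point, in mm); z points along the fingers, x is the direction in which the jaws open and shut, and the axes are right-handed (so a half turn about z gives the same grasp; the last joint's range is limited). The gripper opens to 91 mm and grips with 3 to 60 N. Pads are 32 mm wide; open, the fingers measure 118 mm over their backs; the gripper's body (76 mm by 178 mm) begins 60 mm behind the grasp point.
Start: joints at [75.917, 18.312, 89.639, -0, 72.044, -1.146], TCP at [128.736, 560.42, 213.976] pointing down, gripper open.
Joint ranges: [-177.97, 177.97], [-48.28, 115.42], [12.27, 149.76], [-77.06, 257.06], [2.81, 150.46], [-146.56, 146.56]. Speed limits (degrees/s): [147.25, 147.25, 180, 180, 180, 180].

## Interface

Orientations are given as [roll, pitch, yaw] about the fixed x, y, z axes, in that order (R = Rz(yaw) Ry(pitch) Rx(roll)).
In Python, from workcell import env gives the robot as it stands.
- The arm moves only by the shell command python3 -m pendant 'ROWS' [FORCE]. ROWS is JSON, a list of rows, each an object with "xyz": the shift along the tool's x, y, z in m, a list of three; "roll": the turn about the tool's z in degrees; "jaw": the closure, from 0 (fully open) to 1 (shut). A call has exactly 8 rows; each row is the pose to reach, as a shift and turn from the pose commanded when the call began, along the tool's axes at that moment; what a row does not reach only later rows make up. A row lasts 1/8 s, in which the tool goes at most 62.5 mm and 10.7 degrees, less where a joint would pass 70% of its speed; a pose out of reach is approached as far as the arm can. A call with a gripper value outside its range is refused whole. The fingers move at their own pace and stop on an object; FORCE is the grip in N (left out, the last holds). Time passes only in rows, so rows that repeat a pose let the fingers close, or fill a call up. It gives the time, the measured TCP pose, the force and the opening at its end, in the units of the state.
- env.state(): the state, without advancing time (a new reading comes with each control period).
- env.grab_frame(name): name is "side" or "top"; returns (picture, depth): 480x640x3 uint8, blue, green, red; 480x640 float32, mm along the optical axis (not along the pixel's ray), 0 where there is no reading.
- env.camera_params(name): a dict with "camera_matrix" (3x3 intrinsics, pixels), "D" ([k1, k2, p1, p2, k3] as OpenCV has them; the pictures are not rectified), "cam_to_world" (4x4, takes a point from camera to world coordinates). Camera axes: x right, y up, looking along -z (the intrinsics and any distortion apply to the point x, -y, -z); pixel columns grow to the right and rows downward; lengths in mm; the calibration is good to about 2 mm. A picture is of the moment at which its call begins. camera_params takes no time and is no camera call.
- env.job_done(): hands the job in, once; it reports no verdict.
The state is a dict: "time_s": time; "qpos": joint angles; "qvel": joint speeds; "effort": joint torques, N m; "ee_pos": TCP position; "ee_rot": TCP orientation; "force": force on the tool from outside, world axes, zero at the start; "torque": the same for the moment, N m; "gripper_width": finger opening in mm.
Only numpy, scipy, OpenCV 4.12 (cv2) and the standard library are available. Lean on these libraries where they do the work, as an engineer would, in place of code of your own. Each camera call takes 0.05 s, during which the arm holds its last target. There are 200 camera calls.

## Task

Close the open black fuse box with the yellow cover: take the cover by its handle, hook its tongue in under the metal keeper bar with the cover clearly tilted (tongue end low), then swing the other end down, keeping hold of it until it is down, so that it lies flat and fully home on the box with the tongue under the bar. Let go of it, and leave the blue cover, which belongs to another box, where it is.

Things in the scene. Friction and masses are not known exactly. Their poses are not given: they have to be found in the camera images.
- fusebox: Open black box fixed on the bench, 202x130 mm. Origin: at bench height, under where the cover's handle ends up; x from hook end (-116, towards robot within 20 deg) to stop end (+86), z up. Cover rests 50 mm up on ledges x -116..-62 and 58..78. Metal keeper bar x -116..-78, underside z 70, top 76; stop wall x 78..86 up to z 76, so the cover enters tilted 15-20 deg, not level..
- cover: Yellow cover, loose, 0.2 kg, flat on the bench beside the box, tongue end roughly towards the robot (within 30 deg). Plate 140x120x6 mm; a tongue 60 mm wide, 5 thick, flush with the underside, reaches from its -x edge to x -100. Black handle on top: 18 mm thick (x), 64 long (y), z 6 to 40; pinch its 18 mm. Origin: middle of the plate's underside, below the handle; x away from tongue, z up.
- cover_tongue (a point): Middle of the yellow tongue's tip edge, underside: (-100,0,0) mm in the cover's frame, same axes. It goes into the slot under the keeper bar, open to the box's +x: 84 mm wide (y -42..42), z 50..70, x -78 back to a wall at -108. Seated: tip at about box (-100,0,50), cover frame = box frame raised 50 mm, play 8 mm either way in x, 12 in y.
- decoy: The blue cover of another box, on the other side of the fuse box: same plate and handle as the yellow one, but two narrow tongues near its corners, which do not fit. Origin and axes as the yellow cover's. To be left alone.
Things that resemble listed ones, but are neither listed nor needed, are in the scene too. Of the things that look like the cover, the smallest one is meant.

How it is judged:
By the outcome, as a careful person would: the job done as asked, in the order asked, and still so for the second after the job is handed in, with the robot touching nothing.
It also fails if it takes over 46 s, if anything falls off the work surface, if the arm or the gripper's body presses on something with over 40 N, if the wrist force passes 120 N, or if a joint passes its speed limit or range.

## Working session

There is one attempt and no reset: what is moved stays moved. The work goes in short steps, Python scripts to look and compute and a shell command to move; the robot and the scene stay as the last step left them, time stands still between calls to the robot, and variables do not carry over. Pictures are saved under pics/ and viewed, about 8 in all and at most 12, crops included, and the job is handed in when it is done.

```bash
ls; mkdir -p pics
python3 - <<'E'
from workcell import env
import cv2,numpy as np
print(env.state())
for n in("top","side"):
    p,d=env.grab_frame(n); cv2.imwrite(f"pics/{n}0.png",p); np.savez(f"pics/{n}0.npz",p=p,d=d)
    c=env.camera_params(n); print({k:np.round(v,3).tolist() for k,v in c.items()})
E
```

```text
pics
{'time_s': 0.0, 'qpos': array([ 7.59180214e+01,  1.83516566e+01,  8.97088681e+01, -7.77600944e-04,
        7.20443919e+01, -1.14558395e+00]), 'qvel': array([ 0.04335749, -0.03589764,  0.09353221, -0.074976  ,  0.01013336,
        0.05035824]), 'effort': array([ 1.12646187e-03, -4.12467206e+01, -2.31976819e+01,  7.28404149e-02,
        4.58560477e-02, -1.84031041e-04]), 'ee_pos': array([128.59589904, 559.8911246 , 213.10346056]), 'ee_rot': array([-1.79998642e+02,  1.04910330e-01,  7.70638470e+01]), 'force': array([-0.07549334, -0.50183052, -0.02944871]), 'torque': array([-0.02607807, -0.0061157 , -0.0296368 ]), 'gripper_width': 91.05131322997585}
{'camera_matrix': [[461.896, 0.0, 326.146], [0.0, 461.896, 232.196], [0.0, 0.0, 1.0]], 'D': [0.012, 0.0, 0.0, 0.0, 0.0], 'cam_to_world': [[0.07, 0.976, -0.205, 251.662], [-0.998, 0.068, -0.015, -136.68], [-0.001, 0.206, 0.979, 968.18], [0.0, 0.0, 0.0, 1.0]]}
{'camera_matrix': [[493.669, 0.0, 318.556], [0.0, 493.669, 238.95], [0.0, 0.0, 1.0]], 'D': [-0.017, 0.0, 0.0, 0.0, 0.0], 'cam_to_world': [[0.797, 0.411, -0.442, -65.877], [-0.603, 0.558, -0.57, -819.189], [0.013, 0.721, 0.693, 856.468], [0.0, 0.0, 0.0, 1.0]]}
```

View pics/top0.png

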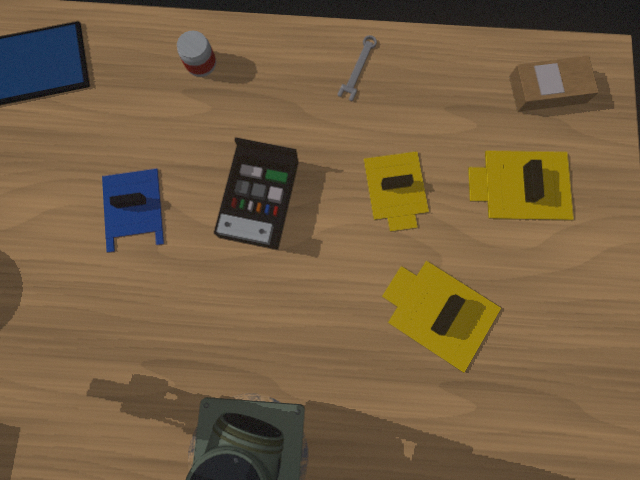

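View pics/side0.png

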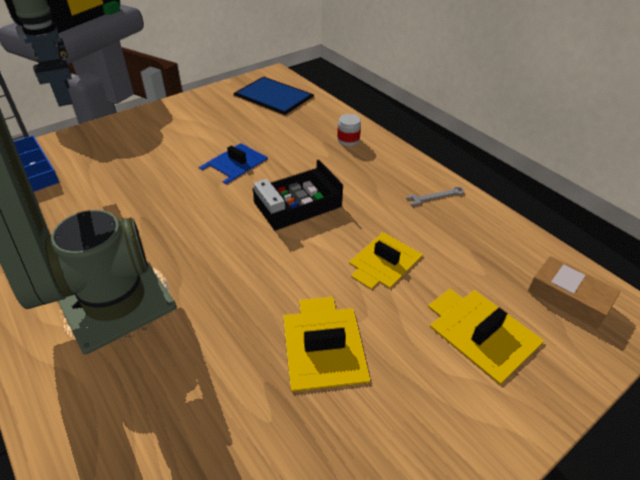

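Candidates for the cover in the top view are yellow at (397,185), small with its tongue towards the robot; yellow at (530,185), large; and yellow at (445,315), large. The blue decoy is at (132,205). I choose (397,185), the smallest. The box is at (257,193), with its silver keeper bar at (245,230) and its stop wall at (267,147).

```bash
cat > h.py <<'E'
from workcell import env
import cv2,numpy as np
def ray(n,uv,z):
    c=env.camera_params(n);T=np.array(c["cam_to_world"])
    q=cv2.undistortPoints(np.array(uv,float).reshape(-1,1,2),np.array(c["camera_matrix"]),np.array(c["D"])).reshape(-1,2)
    d=np.c_[q[:,0],-q[:,1],-np.ones(len(q))]@T[:3,:3].T
    o=T[:3,3]; return o+d*((z-o[2])/d[:,2])[:,None]
def proj(n,P):
    c=env.camera_params(n);T=np.linalg.inv(np.array(c["cam_to_world"]))
    q=np.atleast_2d(P)@T[:3,:3].T+T[:3,3]; q=q*[1,-1,-1]
    return cv2.projectPoints(q,np.zeros(3),np.zeros(3),np.array(c["camera_matrix"]),np.array(c["D"]))[0].reshape(-1,2)
def big(m,seed):
    k,l,s,ct=cv2.connectedComponentsWithStats(m.astype(np.uint8))
    i=min(range(1,k),key=lambda i:np.hypot(*(ct[i]-seed))+ (1e3 if s[i,4]<60 else 0)); return l==i
def rect(n,m,z):
    uv=np.argwhere(m)[:,::-1]; ct=max(cv2.findContours(m.astype(np.uint8),0,1)[0],key=len).reshape(-1,2)
    return cv2.minAreaRect(ray(n,ct,z)[:,:2].astype(np.float32)), ray(n,uv,z).mean(0)
def yellow(p): h=cv2.cvtColor(p,cv2.COLOR_BGR2HSV); return cv2.inRange(h,(20,150,60),(35,255,255))>0
E
python3 - <<'E'
from h import *
for n,seed in(("top",(397,185)),("side",(386,260))):
    p=np.load(f"pics/{n}0.npz")["p"];d=np.load(f"pics/{n}0.npz")["d"]
    m=big(yellow(p),seed)
    f=m.astype(np.uint8); f=cv2.morphologyEx(f,3,np.ones((25,25)))  # fill handle
    hl=(cv2.cvtColor(p,cv2.COLOR_BGR2GRAY)<45)
    hl=big(hl&(f>0),seed)
    print(n,"cover",rect(n,m,6)); print("handle",rect(n,hl,40))
    # plate only: opening removes tongue
    o=cv2.morphologyEx(cv2.morphologyEx(m.astype(np.uint8),3,np.ones((21,21))),2,np.ones((31,31)))
    print("plate",rect(n,o>0,6))
    # silver bar
    hsv=cv2.cvtColor(p,cv2.COLOR_BGR2HSV)
    b=big((hsv[...,1]<40)&(hsv[...,2]>90),(245,230) if n=="top" else (268,196)); 
    print("bar",rect(n,b,76),b.sum())
    for s,nm in(((397,185),"c"),((257,193),"b")):
        if n=="top":
            c=p[s[1]-60:s[1]+60,s[0]-60:s[0]+60]; c=cv2.resize(c,None,fx=4,fy=4,interpolation=2)
            cv2.imwrite(f"pics/crop_{nm}.png",c)
a=[cv2.imread(f"pics/crop_{k}.png") for k in "cb"]; cv2.imwrite("pics/crop.png",cv2.resize(np.hstack(a),(800,400)))
E
```

```text
top cover (((554.7155151367188, -267.66424560546875), (170.7952880859375, 121.49732971191406), 12.053211212158203), array([ 558.42875829, -266.6451203 ,    6.        ]))
handle (((564.6132202148438, -262.63702392578125), (23.781442642211914, 64.95149993896484), 12.3994722366333), array([ 564.56216053, -262.82050208,   40.        ]))
plate (((564.8897705078125, -265.28448486328125), (145.03707885742188, 119.903076171875), 3.975173234939575), array([ 564.34903446, -265.04042982,    6.        ]))
bar (((436.6737060546875, 39.8529052734375), (104.02777862548828, 38.631195068359375), 82.44207000732422), array([436.16462827,  39.94750173,  76.        ])) 944
side cover (((552.1123657226562, -269.7311096191406), (174.43048095703125, 122.07390594482422), 12.121784210205078), array([ 552.0603182 , -273.36327629,    6.        ]))
handle (((554.9985961914062, -276.9241943359375), (40.2913818359375, 72.93154907226562), 11.875661849975586), array([ 555.03895785, -278.15220953,   40.        ]))
plate (((551.4254150390625, -272.6352844238281), (144.59571838378906, 106.36272430419922), 49.42413330078125), array([ 548.50486732, -272.85035279,    6.        ]))
bar (((431.2922058105469, 24.951374053955078), (124.99140167236328, 43.63710021972656), 80.72525787353516), array([430.3819427 ,  23.85111234,  76.        ])) 489
```

View pics/crop.png

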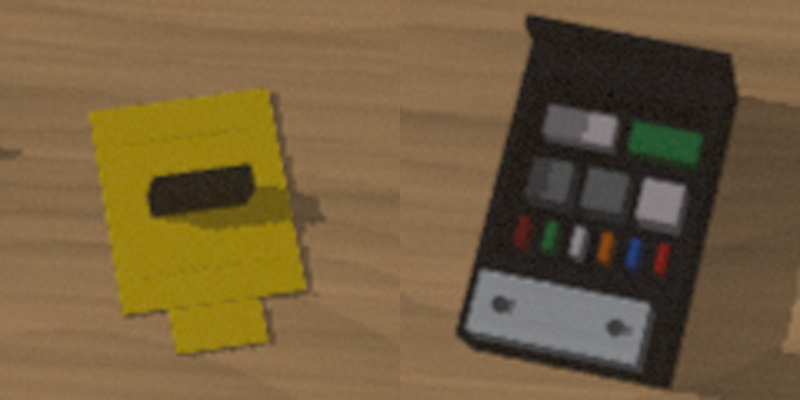

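The crop shows the small yellow cover with its single tongue at the bottom (about (407,222) in the full picture) and its handle at the centre. The box is yawed slightly, with the silver bar at the bottom and the stop wall's back edge running from about (235,137) to (296,149).

Run:
```python
from h import *
c2=lambda x,y:(197+(x-400)/3.333,133+y/3.333)
pts=dict(wL=(527,15),wR=(730,52),bLT=(482,268),bRT=(652,303),bRB=(640,370),bLB=(467,335))
P={k:ray("top",[c2(*v)],76)[0][:2] for k,v in pts.items()}
for k,v in P.items(): print(k,v.round(1))
ang=lambda d:np.degrees(np.arctan2(d[1],d[0]))
print("wall yaw",ang(P["wL"]-P["wR"])-90,np.linalg.norm(P["wL"]-P["wR"]))
print("bar",ang(P["bLT"]-P["bRT"])-90,ang(P["bLB"]-P["bRB"])-90,ang(P["bLT"]-P["bLB"]),ang(P["bRT"]-P["bRB"]))
w=(P["wL"]+P["wR"])/2; bc=(P["bLT"]+P["bRT"]+P["bLB"]+P["bRB"])/4
print(ang(w-bc),np.linalg.norm(w-bc),"wallmid",w,"bar",bc)
# depth points of the bar & wall
d=np.load("pics/top0.npz")["d"]; 
for uv in [(245,230),(266,143),(397,170)]:
    c=env.camera_params("top");T=np.array(c["cam_to_world"]);K=np.array(c["camera_matrix"])
    z=d[uv[1],uv[0]];print(uv,(T@[ (uv[0]-K[0,2])/K[0,0]*z,-(uv[1]-K[1,2])/K[0,0]*z,-z,1]).round(1))
# heights>63 map: top surfaces
v,u=np.mgrid[100:260,200:310];z=d[100:260,200:310]
q=np.stack([(u-K[0,2])/K[0,0]*z,-(v-K[1,2])/K[0,0]*z,-z,np.ones_like(z)],-1)@T.T
for nm,m in(("high",(q[...,2]>68)&(q[...,2]<90)&(z>0)),):
    m1=m&(q[...,0]>520);m2=m&(q[...,0]<470)
    for mm in(m1,m2):
        P_=q[mm][:,:2].astype(np.float32); print(nm,mm.sum(),cv2.minAreaRect(P_),q[mm].mean(0).round(1))
```

```text
wL [624.5  78.1]
wR [609.1 -49.1]
bLT [462.3  87.2]
bRT [448. -16.]
bRB [407.2 -12.7]
bLB [421.   91.3]
wall yaw -6.914725424850872 128.12893244949558
bar -7.884288685501076 -7.58739678361691 -5.6880150401574205 -4.580011010097014
-7.186185664175645 183.6194000596743 wallmid [616.79285203  14.5113022 ] bar [434.61580236  37.4809921 ]
(245, 230) [432.   37.5  75.3   1. ]
(266, 143) [647.8  26.2   1.    1. ]
(397, 170) [ 602.9 -267.     6.1    1. ]
high 301 ((613.521240234375, 15.060111999511719), (130.02230834960938, 10.009445190429688), 82.29427337646484) [612.4  14.   74.4   1. ]
high 1015 ((436.1477355957031, 39.24163818359375), (105.17662048339844, 38.69791793823242), 81.96585083007812) [435.6  38.5  75.4   1. ]
```

The bar centre is (436,39) and the wall centre (613,15), 179 mm apart as given, so the box origin is (532,26) with yaw -7.7. The cover origin is (568,-265) with yaw 12.

The tool can't be tilted by the rows. I'll grip the handle across its 64 mm so that the cover can pivot about the jaw axis, then tilt it by lowering its far edge onto the top of the keeper bar from the robot's side.

```bash
cat >> h.py <<'E'
def go(x,y,z,yaw):
    s=env.state();p=s["ee_pos"];a=np.radians(s["ee_rot"][2]);d=np.array([x,y,z])-p
    print("t",round(s["time_s"],2),"at",p.round(1),s["ee_rot"].round(1),"F",s["force"].round(1),"w",round(s["gripper_width"],1))
    r=(-(yaw-s["ee_rot"][2])+180)%360-180
    print("shift m",np.round([d[0]*np.cos(a)+d[1]*np.sin(a),d[0]*np.sin(a)-d[1]*np.cos(a),-d[2]],1)/1000,"roll",round(r,1))
E
python3 -c "
from h import *
go(568,-265,214,-78)"
```

```text
t 0.1 at [128.6 560.  213.2] [1.80e+02 1.00e-01 7.71e+01] F [ 0.3 -0.3 -0.3] w 91.4
shift m [-0.7057  0.6129 -0.0008] roll 155.1
```

```bash
python3 -m pendant '[{"xyz":[-0.045,0.039,0],"roll":10,"jaw":0},{"xyz":[-0.09,0.078,0],"roll":20,"jaw":0},{"xyz":[-0.135,0.117,0],"roll":30,"jaw":0},{"xyz":[-0.18,0.156,0],"roll":40,"jaw":0},{"xyz":[-0.225,0.195,0],"roll":50,"jaw":0},{"xyz":[-0.27,0.235,0],"roll":60,"jaw":0},{"xyz":[-0.315,0.274,0],"roll":70,"jaw":0},{"xyz":[-0.36,0.313,0],"roll":80,"jaw":0}]' 10
python3 -c "
from h import *
go(568,-265,214,-78)"
```

```text
time_s: 1.1
ee_pos: [353.6, 137.7, 213.9]
ee_rot: [-180.0, -0.0, -3.3]
force: [0.3, 0.8, -0.7]
gripper_width: 91.0
t 1.1 at [353.6 137.7 213.9] [-180.    -0.    -3.3] F [ 0.3  0.8 -0.7] w 91.0
shift m [ 2.369e-01  3.899e-01 -1.000e-04] roll 74.7
```

```bash
python3 -m pendant '[{"xyz":[0.03,0.049,0],"roll":10,"jaw":0},{"xyz":[0.06,0.098,0],"roll":20,"jaw":0},{"xyz":[0.09,0.147,0],"roll":30,"jaw":0},{"xyz":[0.12,0.196,0],"roll":40,"jaw":0},{"xyz":[0.15,0.245,0],"roll":50,"jaw":0},{"xyz":[0.18,0.294,0],"roll":60,"jaw":0},{"xyz":[0.21,0.343,0],"roll":70,"jaw":0},{"xyz":[0.237,0.390,0],"roll":75,"jaw":0}]' 10
python3 -c "
from h import *
go(568,-265,15,-78)"
```

```text
time_s: 2.1
ee_pos: [570.5, -263.9, 213.3]
ee_rot: [180.0, 0.0, -78.2]
force: [0.6, -0.0, -0.1]
gripper_width: 91.4
t 2.1 at [ 570.5 -263.9  213.3] [180.    0.  -78.2] F [ 0.6 -0.  -0.1] w 91.4
shift m [0.0005 0.0026 0.1983] roll -0.2
```

```bash
python3 -m pendant '[{"xyz":[0,0.002,0.05],"roll":0,"jaw":0},{"xyz":[0,0.002,0.1],"roll":0,"jaw":0},{"xyz":[0,0.002,0.14],"roll":0,"jaw":0},{"xyz":[0,0.002,0.17],"roll":0,"jaw":0},{"xyz":[0,0.002,0.188],"roll":0,"jaw":0},{"xyz":[0,0.002,0.198],"roll":0,"jaw":0},{"xyz":[0,0.002,0.198],"roll":0,"jaw":0.1},{"xyz":[0,0.002,0.198],"roll":0,"jaw":0.2}]' 10
python3 - <<'E'
from h import *
go(568,-265,15,-78)
p,d=env.grab_frame("side");c=p[180:330,290:490];cv2.imwrite("pics/g1.png",cv2.resize(c,(800,600),interpolation=2))
E
```

```text
time_s: 3.1
ee_pos: [568.8, -262.9, 17.1]
ee_rot: [-179.9, -0.1, -77.9]
force: [0.7, -0.9, 0.4]
gripper_width: 74.9
t 3.1 at [ 568.8 -262.9   17.1] [-1.799e+02 -1.000e-01 -7.790e+01] F [ 0.7 -0.9  0.4] w 74.9
shift m [0.0019 0.0012 0.0021] roll 0.1
```

View pics/g1.png

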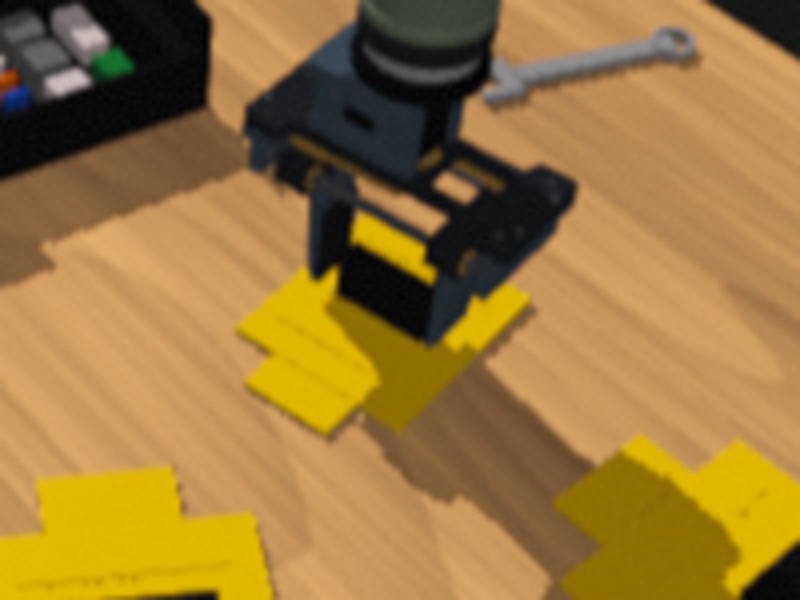

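The fingers straddle the handle's ends (crop about (350,230) and (450,290)) with the plate clear below, so I close them.

```bash
python3 -m pendant '[{"xyz":[0,0,0.001],"roll":0,"jaw":0.3},{"xyz":[0,0,0.001],"roll":0,"jaw":1},{"xyz":[0,0,0.001],"roll":0,"jaw":1},{"xyz":[0,0,0.001],"roll":0,"jaw":1},{"xyz":[0,0,0.001],"roll":0,"jaw":1},{"xyz":[0,0,0.001],"roll":0,"jaw":1},{"xyz":[0,0,-0.01],"roll":0,"jaw":1},{"xyz":[0,0,-0.03],"roll":0,"jaw":1}]' 10
python3 - <<'E'
from h import *
a=np.radians(-7.7); o=np.array([532,26])+np.array([np.cos(a),np.sin(a)])*(-178)
print(o); go(*o,150,-97.7)
E
```

```text
time_s: 4.15
ee_pos: [566.1, -261.2, 44.7]
ee_rot: [179.8, 0.2, -78.0]
force: [0.3, 0.4, -2.7]
gripper_width: 64.2
[355.60499045  49.849541  ]
t 4.15 at [ 566.1 -261.2   44.7] [179.8   0.2 -78. ] F [ 0.3  0.4 -2.7] w 64.2
shift m [-0.3481  0.141  -0.1053] roll 19.7
```

```bash
python3 -m pendant '[{"xyz":[0,0,-0.05],"roll":0,"jaw":1},{"xyz":[-0.058,0.023,-0.09],"roll":3,"jaw":1},{"xyz":[-0.116,0.046,-0.105],"roll":6,"jaw":1},{"xyz":[-0.174,0.069,-0.105],"roll":10,"jaw":1},{"xyz":[-0.232,0.092,-0.105],"roll":13,"jaw":1},{"xyz":[-0.290,0.115,-0.105],"roll":16,"jaw":1},{"xyz":[-0.33,0.13,-0.105],"roll":19,"jaw":1},{"xyz":[-0.347,0.137,-0.105],"roll":19.7,"jaw":1}]'
python3 - <<'E'
from h import *
a=np.radians(-7.7); o=np.array([532,26])+np.array([np.cos(a),np.sin(a)])*(-174)
go(*o,95,-97.7)
p,d=env.grab_frame("side");cv2.imwrite("pics/s2.png",p)
E
```

```text
time_s: 5.15
ee_pos: [357.7, 50.1, 150.4]
ee_rot: [179.8, 0.0, -97.5]
force: [0.2, 0.4, -2.9]
gripper_width: 64.4
t 5.15 at [357.7  50.1 150.4] [179.8   0.  -97.5] F [ 0.2  0.4 -2.9] w 64.4
shift m [ 0.0005 -0.0019  0.0554] roll 0.2
```

View pics/s2.png

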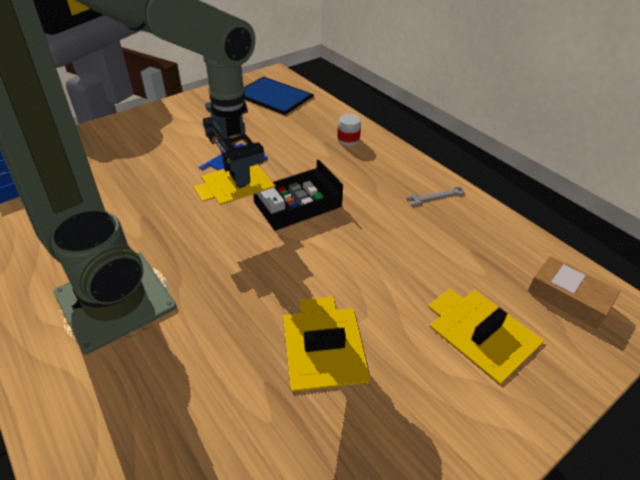

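```bash
python3 -m pendant '[{"xyz":[0,-0.002,0.03],"roll":0,"jaw":1},{"xyz":[0,-0.002,0.05],"roll":0,"jaw":1},{"xyz":[0,-0.002,0.056],"roll":0,"jaw":1},{"xyz":[0,-0.002,0.060],"roll":0,"jaw":1},{"xyz":[0,-0.002,0.064],"roll":0,"jaw":1},{"xyz":[0,-0.002,0.068],"roll":0,"jaw":1},{"xyz":[0,-0.002,0.072],"roll":0,"jaw":1},{"xyz":[0,-0.002,0.075],"roll":0,"jaw":1}]'
python3 - <<'E'
from h import *
go(355,49,150,-97.7)
p,d=env.grab_frame("side");c=p[80:230,160:360];cv2.imwrite("pics/s3.png",cv2.resize(c,(800,600),interpolation=2)); np.savez("pics/s3.npz",p=p,d=d)
E
```

```text
time_s: 6.2
ee_pos: [362.7, 47.9, 75.6]
ee_rot: [179.9, -0.0, -97.6]
force: [-4.4, -0.4, 1.0]
gripper_width: 64.0
t 6.2 at [362.7  47.9  75.6] [179.9  -0.  -97.6] F [-4.4 -0.4  1. ] w 64.0
shift m [-0.0001  0.0078 -0.0744] roll 0.1
```

View pics/s3.png

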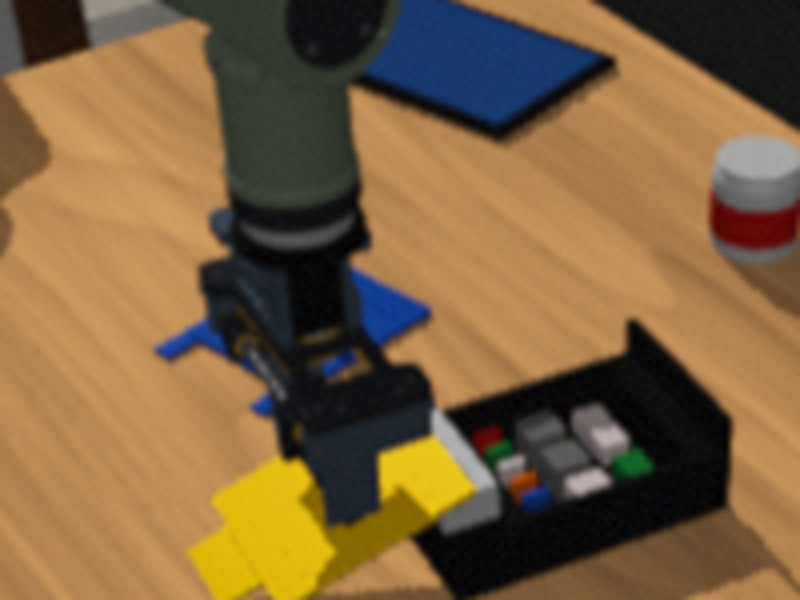

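The plate now lies tongue-low, with its far edge on the bar (crop about (450,480)). I lift it and measure the tilt.

```bash
python3 -m pendant '[{"xyz":[0,0,-0.02],"roll":0,"jaw":1},{"xyz":[0,0,-0.05],"roll":0,"jaw":1},{"xyz":[0,0,-0.08],"roll":0,"jaw":1},{"xyz":[0,0,-0.105],"roll":0,"jaw":1},{"xyz":[0,-0.04,-0.105],"roll":0,"jaw":1},{"xyz":[0,-0.08,-0.105],"roll":0,"jaw":1},{"xyz":[0,-0.105,-0.105],"roll":0,"jaw":1},{"xyz":[0,-0.105,-0.105],"roll":0,"jaw":1}]'
cat >> h.py <<'E'
def cloud(n,p,d):
    c=env.camera_params(n);T=np.array(c["cam_to_world"]);m=yellow(p)&(d>0)
    uv=np.argwhere(m)[:,::-1].astype(float);q=cv2.undistortPoints(uv.reshape(-1,1,2),np.array(c["camera_matrix"]),np.array(c["D"])).reshape(-1,2)
    z=d[m];return (np.c_[q[:,0]*z,-q[:,1]*z,-z])@T[:3,:3].T+T[:3,3]
def tilt(save=None):
    s=env.state();out=[]
    a=np.radians(-7.7);ex=np.array([np.cos(a),np.sin(a)]);ey=np.array([-ex[1],ex[0]])
    for n in("side","top"):
        p,d=env.grab_frame(n); 
        if save: cv2.imwrite(f"pics/{save}_{n}.png",p); np.savez(f"pics/{save}_{n}.npz",p=p,d=d)
        P=cloud(n,p,d); P=P[(np.hypot(*(P[:,:2]-s["ee_pos"][:2]).T)<130)&(P[:,2]>15)]
        if len(P)<40: print(n,"few",len(P));continue
        b=np.c_[(P[:,:2]-[532,26])@ex,(P[:,:2]-[532,26])@ey,P[:,2]]
        A=np.c_[b[:,:2],np.ones(len(b))]; w=np.ones(len(b),bool)
        for _ in range(6):
            k=np.linalg.lstsq(A[w],b[w,2],rcond=None)[0]; w=abs(A@k-b[:,2])<3
        q=b[w]
        print(n,len(b),w.sum(),"pitch",np.degrees(np.arctan(k[0])).round(1),"rollslope",np.degrees(np.arctan(k[1])).round(1),"x",np.percentile(q[:,0],[.5,99.5]).round(1),"y",np.percentile(q[:,1],[.5,99.5]).round(1),"z",np.percentile(q[:,2],[.5,99.5]).round(1),"top z at box x=-60..",(k[2]+k[0]*np.array([-100,0])).round(1))
        t=q[q[:,0]<np.percentile(q[:,0],.5)+12]; print("   tip rows y",t[:,1].min().round(1),t[:,1].max().round(1),"zmin",t[:,2].min().round(1))
    e=s["ee_pos"]; print("TCP in box",((e[:2]-[532,26])@ex).round(1),((e[:2]-[532,26])@ey).round(1),e[2].round(1))
E
python3 - <<'E'
from h import *
tilt("l"); go(532,26,180,-97.7)
E
```

```text
time_s: 7.25
ee_pos: [470.0, 33.6, 180.7]
ee_rot: [-179.9, 0.0, -97.7]
force: [-1.1, -0.1, -3.6]
gripper_width: 63.7
side 1593 1376 pitch 17.8 rollslope -0.9 x [-149.8    8.4] y [-62.4  54.9] z [139. 191.] top z at box x=-60.. [155.7 187.8]
   tip rows y -32.9 25.0 zmin 136.7
top 2224 2016 pitch 18.2 rollslope -0.3 x [-151.6    8. ] y [-61.3  24.3] z [138.8 193.5] top z at box x=-60.. [157.3 190.1]
   tip rows y -31.8 25.7 zmin 137.7
TCP in box -62.5 -0.7 180.7
t 7.35 at [467.2  33.9 180.5] [180.   -0.  -97.6] F [-0.3  0.2 -2.9] w 64.1
shift m [-0.0008 -0.0653  0.0005] roll 0.1
```

The tilt is 18° and steady. The tip sits about 86 mm behind and 46 mm below the TCP, and 3 mm off to -y. I go over the slot's mouth and come down.

```bash
python3 -m pendant '[{"xyz":[-0.003,-0.04,0],"roll":0,"jaw":1},{"xyz":[-0.003,-0.075,0],"roll":0,"jaw":1},{"xyz":[-0.003,-0.093,0.005],"roll":0,"jaw":1},{"xyz":[-0.003,-0.093,0.03],"roll":0,"jaw":1},{"xyz":[-0.003,-0.093,0.05],"roll":0,"jaw":1},{"xyz":[-0.003,-0.093,0.065],"roll":0,"jaw":1},{"xyz":[-0.003,-0.093,0.07],"roll":0,"jaw":1},{"xyz":[-0.003,-0.093,0.07],"roll":0,"jaw":1}]'
python3 - <<'E'
from h import *
tilt("m"); go(532,26,180,-97.7)
p=cv2.imread("pics/m_side.png");c=p[80:230,200:400];cv2.imwrite("pics/m.png",cv2.resize(c,(800,600),interpolation=2))
E
```

```text
time_s: 8.35
ee_pos: [560.0, 24.6, 111.1]
ee_rot: [-180.0, 0.0, -97.6]
force: [-0.0, -0.2, -2.1]
gripper_width: 64.2
side 1496 1232 pitch 17.5 rollslope 0.2 x [-60.3  99.8] y [-59.6  60.5] z [ 70.2 122.3] top z at box x=-60.. [58.5 90.1]
   tip rows y -28.1 31.9 zmin 68.1
top 2187 1955 pitch 17.8 rollslope 0.1 x [-60.   83.4] y [-58.6  57.8] z [ 70.7 118. ] top z at box x=-60.. [59.2 91.3]
   tip rows y -28.9 29.9 zmin 69.7
TCP in box 27.9 2.4 111.1
t 8.45 at [560.6  24.6 111.7] [-179.9    0.   -97.6] F [-0.5  0.1 -3.3] w 63.8
shift m [ 0.0024  0.0285 -0.0683] roll 0.1
```

View pics/m.png

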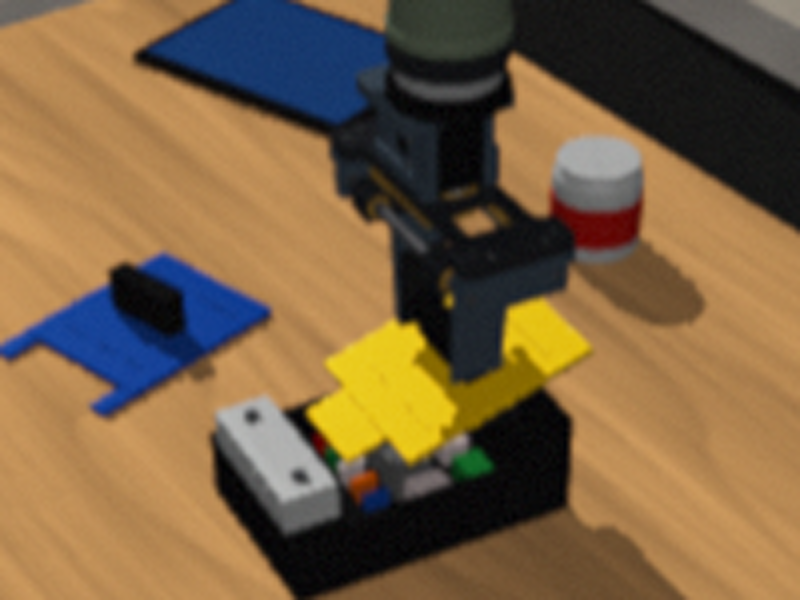

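The cover is tilted over the box, centred in y, with the tongue tip (crop about (330,430)) facing the bar's mouth about 18 mm away. I lower it 12 mm and slide it in 40 mm.

```bash
python3 -m pendant '[{"xyz":[0,0,0.006],"roll":0,"jaw":1},{"xyz":[0,0,0.012],"roll":0,"jaw":1},{"xyz":[0,0.008,0.012],"roll":0,"jaw":1},{"xyz":[0,0.016,0.012],"roll":0,"jaw":1},{"xyz":[0,0.024,0.012],"roll":0,"jaw":1},{"xyz":[0,0.032,0.012],"roll":0,"jaw":1},{"xyz":[0,0.040,0.012],"roll":0,"jaw":1},{"xyz":[0,0.040,0.012],"roll":0,"jaw":1}]'
python3 - <<'E'
from h import *
tilt("n"); go(532,26,180,-97.7)
p=cv2.imread("pics/n_side.png");c=p[80:230,200:400];cv2.imwrite("pics/n.png",cv2.resize(c,(800,600),interpolation=2))
E
```

```text
time_s: 9.45
ee_pos: [519.7, 30.0, 99.1]
ee_rot: [180.0, 0.0, -97.6]
force: [0.5, 0.1, -3.2]
gripper_width: 63.7
side 1286 1078 pitch 17.0 rollslope -0.1 x [-73.   59.5] y [-60.   60.9] z [ 66.6 110. ] top z at box x=-60.. [60.1 90.8]
   tip rows y -60.0 63.3 zmin 66.1
top 1537 1347 pitch 17.3 rollslope 0.0 x [-74.   60.2] y [-58.8  53.6] z [ 66.5 110.5] top z at box x=-60.. [60.3 91.4]
   tip rows y -59.7 59.8 zmin 65.8
TCP in box -12.7 2.3 99.1
t 9.55 at [520.7  29.9  99.1] [-180.     0.   -97.6] F [-0.3  0.2 -2.9] w 63.6
shift m [ 0.0023 -0.0117 -0.0809] roll 0.1
```

View pics/n.png

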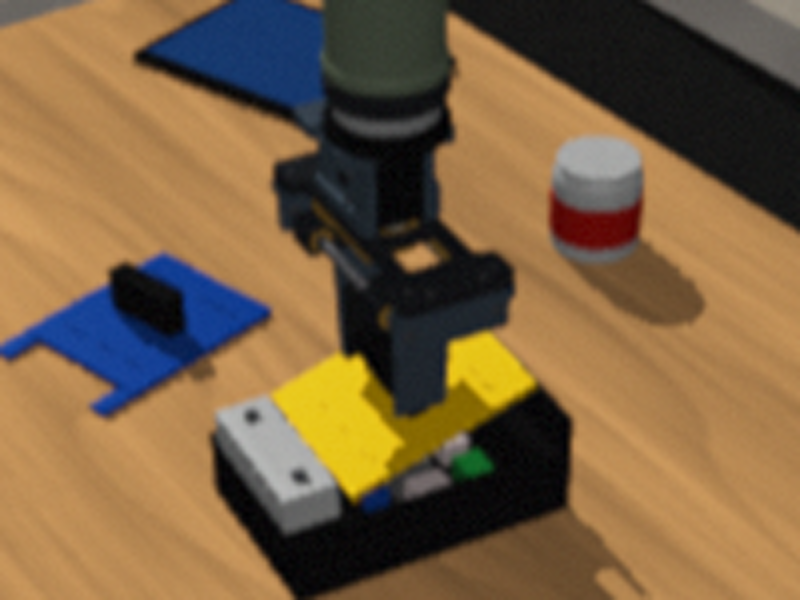

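The tongue is under the bar: the plate's edge meets the bar at crop (315,450), the plate edge is at x -73, so the tip is about -100, still tilted 17°. Now I swing the cover down along the arc about the tip.

```bash
python3 -m pendant '[{"xyz":[0,0,0.003],"roll":0,"jaw":1},{"xyz":[0,-0.0035,0.008],"roll":0,"jaw":1},{"xyz":[0,-0.0075,0.0145],"roll":0,"jaw":1},{"xyz":[0,-0.0105,0.021],"roll":0,"jaw":1},{"xyz":[0,-0.0125,0.026],"roll":0,"jaw":1},{"xyz":[0,-0.0145,0.031],"roll":0,"jaw":1},{"xyz":[0,-0.0145,0.033],"roll":0,"jaw":1},{"xyz":[0,-0.0145,0.033],"roll":0,"jaw":1}]'
python3 - <<'E'
from h import *
tilt("o"); go(532,26,66,-97.7)
E
```

```text
time_s: 10.55
ee_pos: [535.1, 27.9, 66.2]
ee_rot: [-179.9, 0.0, -97.6]
force: [0.2, -0.9, 0.1]
gripper_width: 63.9
side 1177 984 pitch -0.0 rollslope -0.1 x [-67.7  71.3] y [-60.2  61.1] z [52.1 57.9] top z at box x=-60.. [55. 55.]
   tip rows y -60.4 59.6 zmin 52.1
top 1676 1506 pitch -0.1 rollslope -0.0 x [-71.6  59.9] y [-58.8  54.1] z [52.6 58.4] top z at box x=-60.. [55.6 55.5]
   tip rows y -58.9 52.6 zmin 52.6
TCP in box 2.9 2.3 66.2
t 10.65 at [535.1  27.9  66.2] [-179.9    0.   -97.6] F [-0.3  0.1  0.8] w 64.2
shift m [0.0023 0.0029 0.0002] roll 0.1
```

Flat at a top height of 55.3 (56 expected), pitch 0. I press slightly, open and lift away.

```bash
python3 -m pendant '[{"xyz":[0,0,0.001],"roll":0,"jaw":1},{"xyz":[0,0,0.001],"roll":0,"jaw":1},{"xyz":[0,0,0],"roll":0,"jaw":0.5},{"xyz":[0,0,0],"roll":0,"jaw":0},{"xyz":[0,0,0],"roll":0,"jaw":0},{"xyz":[0,0,0],"roll":0,"jaw":0},{"xyz":[0,0,0],"roll":0,"jaw":0},{"xyz":[0,0,0],"roll":0,"jaw":0}]'
python3 -m pendant '[{"xyz":[0,0,-0.01],"roll":0,"jaw":0},{"xyz":[0,0,-0.03],"roll":0,"jaw":0},{"xyz":[0,0,-0.07],"roll":0,"jaw":0},{"xyz":[0,0,-0.12],"roll":0,"jaw":0},{"xyz":[0,0.06,-0.15],"roll":0,"jaw":0},{"xyz":[0,0.12,-0.15],"roll":0,"jaw":0},{"xyz":[0,0.16,-0.15],"roll":0,"jaw":0},{"xyz":[0,0.16,-0.15],"roll":0,"jaw":0}]'
python3 - <<'E'
from h import *
a=env.state()["ee_pos"]
import types; e0=env.state
E
python3 - <<'E'
from h import *
import h
a=np.radians(-7.7);ex=np.array([np.cos(a),np.sin(a)]);ey=np.array([-ex[1],ex[0]])
for n in("side","top"):
    p,d=env.grab_frame(n); cv2.imwrite(f"pics/f_{n}.png",p); P=cloud(n,p,d)
    b=np.c_[(P[:,:2]-[532,26])@ex,(P[:,:2]-[532,26])@ey,P[:,2]]; b=b[(abs(b[:,0])<110)&(abs(b[:,1])<80)]
    k=np.linalg.lstsq(np.c_[b[:,:2],np.ones(len(b))],b[:,2],rcond=None)[0]
    print(n,len(b),"slopes",np.degrees(k[:2]).round(2),"z",k[2].round(1),"x",np.percentile(b[:,0],[.5,99.5]).round(1),"y",np.percentile(b[:,1],[.5,99.5]).round(1))
c=p[110:270,90:330];s=cv2.imread("pics/f_side.png")[110:270,180:420]
cv2.imwrite("pics/f.png",cv2.resize(np.hstack([c,s]),(800,267),interpolation=2))
E
```

```text
time_s: 11.65
ee_pos: [534.8, 27.9, 65.9]
ee_rot: [180.0, 0.0, -97.6]
force: [0.6, -0.0, 0.4]
gripper_width: 91.2
time_s: 12.65
ee_pos: [373.7, 49.3, 216.9]
ee_rot: [-179.9, 0.0, -97.6]
force: [0.0, 0.1, 0.3]
gripper_width: 91.0
side 1394 slopes [-0.04  0.54] z 55.2 x [-67.6  77.2] y [-60.5  61.4]
top 3422 slopes [-0.14 -0.47] z 55.4 x [-68.4  75.1] y [-58.9  63.6]
```

View pics/f.png

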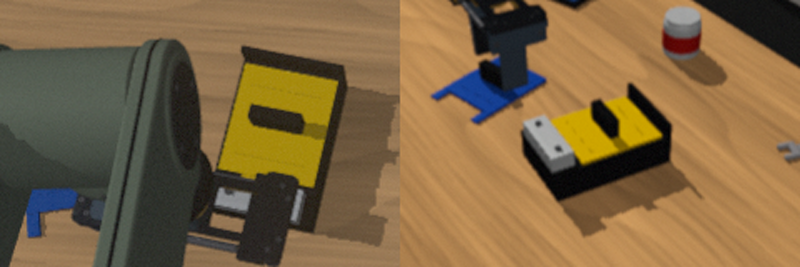

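The cover lies flat on the box with its tongue end under the bar, the gripper is clear, and the blue cover is where it was. I hand the job in.

```bash
python3 -c "
from workcell import env
print(env.job_done())"
```

```text
the job is handed in; nothing more can be done
None
```

The yellow cover is on the fuse box, flat, with its tongue under the keeper bar. I let go of it and handed the job in at about 13 s.

- **Grip:** the moves could not tilt the tool, so I did not pinch the handle's 18 mm as described. I gripped the smallest yellow cover across the handle's 64 mm length, so it could pivot between the fingers.
- **Tilt and hook:** I tilted the cover by resting its far edge lightly on the top of the keeper bar (about 4 N). It held at 17–18° with the tongue end low. I slid the tongue in under the bar, swung the other end down while still holding it, then released.
- **Last checks:** both cameras show the cover level, about 0° along its length and ±0.5° across (the two views differ in sign). Its top is at z 55.3, against 56 expected. The plate spans about x -68 to 75, so the tip is near -98, within the play. The far-edge figure is stretched a few millimetres, probably by depth noise at the edge.
- **Surroundings:** the blue cover looks unmoved in the last picture; I did not measure it. The gripper was open and clear, with no force on it above noise.

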